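Update the flip tags on the screw stock rack

ROBOT

A 6-joint arm with a two-finger parallel gripper is mounted at the origin on the work surface; the furniture and walls round the work are solid. World frame = base frame: x ahead of the robot, y to its left, z up, the work surface at z = 0. Lengths are in mm, angles in rad, forces in N, time in s.
With the tool pointing down it reaches from about 350 to 975 mm from the base axis. Payload 7.1 kg.
Tool frame: the origin (TCP) lies midway between the tips of the shut fingers; the grasp point (between the pads) lies 19 mm behind it (ctrl.grasp_offset is the distance from the TCP to the grasp point, in mm); z points along the fingers, y is the line along which they close (so a half turn about z gives the same grasp; the last joint's range is limited). The gripper opens to 88 mm and grips with 3 to 60 N. Pads are 20 mm wide; open, the fingers measure 115 mm over their backs; the gripper's body (75 mm by 178 mm) begins 61 mm behind the grasp point.
Start: joints at [1.164, 0.423, 1.63, -0, 1.089, -0.019], TCP at [236.313, 578.585, 222.675] pointing down, gripper open.
Joint ranges: [-3, 3], [-0.9, 2.11], [0.09, 2.58], [-1.31, 4.45], [0.11, 2.69], [-2.54, 2.54]. Speed limits (rad/s): [2.39, 2.39, 3.01, 3.14, 3.14, 3.14].

INTERFACE

Orientations are given as a rotation vector (axis times angle).
In Python, from workcell import ctrl gives the robot as it stands. The module is installed in compiled form; this text tells all that it offers.
- The arm moves only by the tool servo_tool, never from a script. Its argument "rows" is a list of rows, each a list of 7 numbers: the turn, a rotation vector about the tool's x, y, z as a fraction of full scale, then the shift along the tool's x, y, z as a fraction of full scale, then the finger opening in mm, from 0 to 87.8. A call has 1 to 10 rows; each row is the pose to reach, as a shift and turn from the pose commanded when the call began, along the tool's axes at that moment; what a row does not reach only later rows make up. Full scale, the value 1, is 20 cm for a shift and 1.5 rad for a turn. A row lasts 1/8 s, in which the tool goes at most 62.5 mm and 10.7 degrees, less where a joint would pass 70% of its speed; a pose out of reach is approached as far as the arm can. A call with a number of a shift or a turn outside -1 to 1 is refused whole. A call with a gripper value outside its range is refused whole. The fingers move at their own pace and stop on an object; the grip force is fixed at half the most. Time passes only in rows, so rows that repeat a pose let the fingers close. It gives the time, the measured TCP pose, the force, the opening and the grip force at its end, in the units of the state.
- ctrl.get_obs(): the state, without advancing time (a new reading comes with each control period).
- ctrl.get_image(name): name is "scene" or "top" or "wrist"; returns (picture, depth): 400x640x3 uint8, red, green, blue; 400x640 float32, mm along the optical axis (not along the pixel's ray), 0 where there is no reading.
- ctrl.camera_info(name): a dict with "intrinsics" (3x3 intrinsics, pixels), "R" (3x3) and "t" (3): a world point X has camera coordinates R X + t. Camera axes: x right, y down, z forward; pixel columns grow to the right and rows downward; lengths in mm; the calibration is good to about 2 mm. A picture is of the moment at which its call begins: read the wrist's pose just before it. camera_info takes no time and is no camera call; for the wrist camera it gives the pose at the moment of the call.
- ctrl.close_job(): hands the job in; it is judged then, once.
The state is a dict: "t": time; "qpos": joint angles; "qvel": joint speeds; "joint_torque": joint torques, N m; "ee_pos": TCP position; "orientation": TCP orientation; "ft_force": force on the tool from outside, world axes, zero at the start; "moment": the same for the moment, N m; "width": finger opening in mm; "grasp_force": force on a finger pad.
Only numpy, scipy, OpenCV 4.12 (cv2) and the standard library are available. Lean on these libraries where they do the work, as an engineer would, in place of code of your own. Each camera call takes 0.05 s, during which the arm holds its last target. There are 200 camera calls.

TASK

Bring the stock rack's flip tags up to date: with a light push of the fingertips, tip the tags that are wrong, so that each of the two bins with screws has its tag tipped back over it (ring face up) and the empty bin has its tag tipped to the front, away from it (bar face up). Each tag must rest fully against its stop. Only push, gently: do not pinch the tags, and leave the bins, the weight and the micrometer where they stand.

Things in the scene. Friction and masses are not known exactly. Their poses are not given: they have to be found in the camera images.
- rack: Stock rack fixed to the worktop: a flat plywood board 220 x 270 x 8 mm with three bays side by side along its y axis (bay centres at rack y = +85, 0 and -85 mm). Origin: centre of its underside, on the worktop. Its +x axis points from the tag row at the front towards the bins at the back, z up; the rack may be turned on the worktop. The tag row lies along rack x = -55 mm, the bins stand at rack x = +37 mm behind it, low 14 mm fences between them.
- bracket_a: Fixed grey hinge bracket of one flip tag, 36 x 60 mm in plan (up to 64 mm high), standing on the rack board at the front of one of the three bays (which bracket stands at which bay varies). Origin: centre of its foot, 8 mm above the worktop; axes parallel to the rack's. Hinge pin along its y axis, 55 mm above the origin; fixed stop pins limit the tag both ways.
- hinge_a (a point): Centre of the hinge pin of tag a, 63 mm above the worktop; it does not move. The bin of this bay stands with its centre 92 mm behind it (rack +x).
- tag_a (a joint): Flip tag: a thin aluminium plate 46 mm wide, 3 mm thick, standing 65 mm out from the hinge pin. Value = lean in rad: 0 upright, positive leans to rack +x (back, over its bin; the face with the raised ring is then upward), negative leans to rack -x (front, away from its bin; the face with the raised bar is then upward). Stops at +0.8 and -0.8. It swings freely (35 g) and falls by its own weight to the nearer stop once past upright.
- edge_a (a point): Middle of the free edge of tag a, opposite the hinge: about 109 mm above the worktop and 46 mm in front of or behind the hinge line when the tag rests on a stop, 128 mm high when upright.
- bracket_b: Fixed grey hinge bracket of one flip tag, 36 x 60 mm in plan (up to 64 mm high), standing on the rack board at the front of one of the three bays (which bracket stands at which bay varies). Origin: centre of its foot, 8 mm above the worktop; axes parallel to the rack's. Hinge pin along its y axis, 55 mm above the origin; fixed stop pins limit the tag both ways.
- hinge_b (a point): Centre of the hinge pin of tag b, 63 mm above the worktop; it does not move. The bin of this bay stands with its centre 92 mm behind it (rack +x).
- tag_b (a joint): Flip tag: a thin aluminium plate 46 mm wide, 3 mm thick, standing 65 mm out from the hinge pin. Value = lean in rad: 0 upright, positive leans to rack +x (back, over its bin; the face with the raised ring is then upward), negative leans to rack -x (front, away from its bin; the face with the raised bar is then upward). Stops at +0.8 and -0.8. It swings freely (35 g) and falls by its own weight to the nearer stop once past upright.
- edge_b (a point): Middle of the free edge of tag b, opposite the hinge: about 109 mm above the worktop and 46 mm in front of or behind the hinge line when the tag rests on a stop, 128 mm high when upright.
- bracket_c: Fixed grey hinge bracket of one flip tag, 36 x 60 mm in plan (up to 64 mm high), standing on the rack board at the front of one of the three bays (which bracket stands at which bay varies). Origin: centre of its foot, 8 mm above the worktop; axes parallel to the rack's. Hinge pin along its y axis, 55 mm above the origin; fixed stop pins limit the tag both ways.
- hinge_c (a point): Centre of the hinge pin of tag c, 63 mm above the worktop; it does not move. The bin of this bay stands with its centre 92 mm behind it (rack +x).
- tag_c (a joint): Flip tag: a thin aluminium plate 46 mm wide, 3 mm thick, standing 65 mm out from the hinge pin. Value = lean in rad: 0 upright, positive leans to rack +x (back, over its bin; the face with the raised ring is then upward), negative leans to rack -x (front, away from its bin; the face with the raised bar is then upward). Stops at +0.8 and -0.8. It swings freely (35 g) and falls by its own weight to the nearer stop once past upright.
- edge_c (a point): Middle of the free edge of tag c, opposite the hinge: about 109 mm above the worktop and 46 mm in front of or behind the hinge line when the tag rests on a stop, 128 mm high when upright.
- full_bin_1: Loose open yellow bin 100 mm deep (along rack x), 66 mm wide, 32 mm high, filled with steel screws, standing in one of the bays. Origin: centre of its underside, 8 mm above the worktop. Its long axis is its own y.
- full_bin_2: Loose open yellow bin 100 mm deep (along rack x), 66 mm wide, 32 mm high, filled with steel screws, standing in one of the bays. Origin: centre of its underside, 8 mm above the worktop. Its long axis is its own y.
- empty_bin: The same yellow bin, 100 x 66 x 32 mm, with nothing in it, standing in one of the bays (which one varies). Origin: centre of its underside, 8 mm above the worktop. Its long axis is its own y.
- check_weight: Loose round check weight with a knob, 28 mm across, 46 mm high, standing on the worktop about 5 cm beyond the rack's +y end. Origin: centre of its underside.
- micrometer: Loose micrometer, 48 x 148 mm, 17 mm high, lying on the worktop beside the rack's -y end. Origin: centre of its underside.

How it is judged:
By the outcome, as a careful person would: the job done as asked, in the order asked, and still so for the second after the job is handed in, with the robot touching nothing.
It also fails if it takes over 38 s, if anything falls off the work surface, if the arm or the gripper's body presses on something with over 40 N, if the wrist force passes 120 N, or if a joint passes its speed limit or range.

## Working session

There is one attempt and no reset: what is moved stays moved. The work goes in short steps, Python scripts to look and compute and a tool call to move; the robot and the scene stay as the last step left them, time stands still between calls to the robot, and variables do not carry over. Pictures are saved under pics/ and viewed, at most 10 in all, crops included, and the job is handed in when it is done.

Besides the shell and the picture viewer there is one more tool, called after "Emit:" by a JSON object that holds its "method" and its "body", one argument or row to a line. servo_tool: Moves the arm, as the interface text tells. Its arguments: {"type":"object","properties":{"rows":{"type":"array","items":{"type":"array","items":{"type":"number"}}}},"required":["rows"]}

```bash
mkdir -p pics
python3 - <<'E'
from workcell import ctrl
import numpy as np,cv2
for n in("scene","top"):
    p,d=ctrl.get_image(n);i=ctrl.camera_info(n)
    cv2.imwrite(f"pics/{n}1.png",p[:,:,::-1]);np.savez(f"{n}1.npz",p=p,d=d,K=i["intrinsics"],R=i["R"],t=i["t"])
    print(n,-np.array(i["R"]).T@i["t"])
o=ctrl.get_obs();print(o["t"],o["ee_pos"],o["orientation"],o["width"])
E
```

```text
scene [-118.57360263 -472.94896814  577.30380122]
top [ 495.57294115 -112.93194294  946.85402979]
0.1 [236.13302632 578.11917143 221.96522728] [-6.05318409e-01 -3.08244057e+00  2.18004266e-03] 87.96713232914989
```

View pics/top1.png

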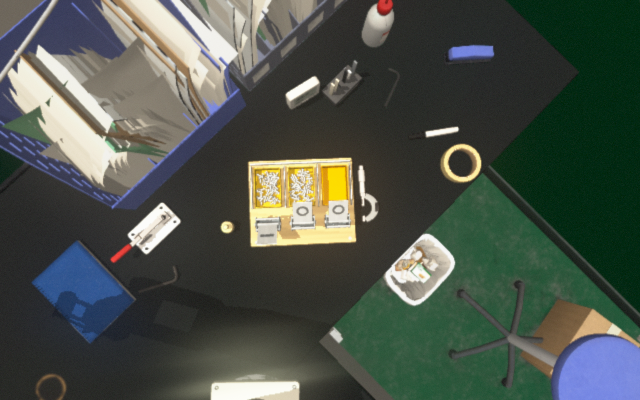

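View pics/scene1.png

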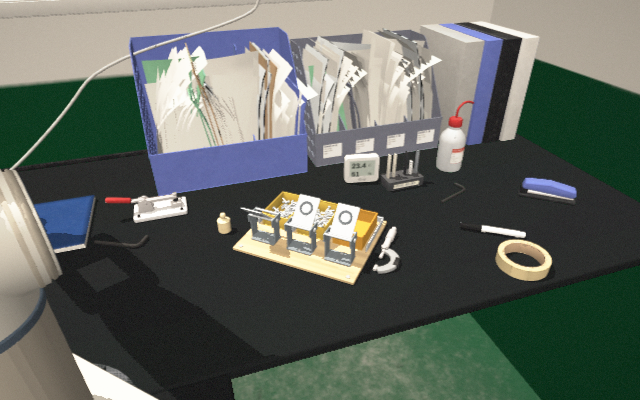

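The top view shows three bays. The left bay (pixel 268,187) holds screws, but its tag leans to the front (267,231), which is wrong. The middle bay (302,185) holds screws and its tag shows the ring at the back (302,211), which is right. The right bay (335,183) is empty, but its tag shows the ring at the back (338,211), which is wrong.

```bash
cat > h.py <<'E'
import numpy as np,cv2
def load(n):
    z=np.load(n+".npz");K,R,t,d,p=z["K"],z["R"],z["t"],z["d"].astype(float),z["p"]
    v,u=np.mgrid[0:400,0:640]
    c=np.stack([(u-K[0,2])/K[0,0]*d,(v-K[1,2])/K[1,1]*d,d],-1)
    return p,d,(c-t)@R
E
python3 - <<'E'
from h import *
p,d,X=load("top1")
b=p[150:255,240:390,::-1]
cv2.imwrite("pics/crop.png",cv2.resize(b,None,fx=5,fy=5,interpolation=cv2.INTER_CUBIC))
z=X[...,2]
reg=np.zeros_like(z,bool);reg[150:255,235:385]=1
# board rectangle from heights 5..140
m=(reg&(z>5)&(z<140)&(d>0)); m[:, :245]=0
m[:,357:]=0
r=cv2.minAreaRect(X[m][:,:2].astype(np.float32));print("board",r)
# tags: z>72
t=(reg&(z>72)&(z<140)).astype(np.uint8)
n,l,s,c=cv2.connectedComponentsWithStats(t)
for k in range(1,n):
    if s[k,4]>15:
        q=X[l==k];print(s[k],q.mean(0).round(1),q.min(0).round(1),q.max(0).round(1),"top",q[q[:,2]>q[:,2].max()-8].mean(0).round(1),cv2.minAreaRect(q[:,:2].astype(np.float32)))
for (u,v) in [(268,187),(302,185),(335,183),(227,227)]:print(u,v,X[v,u].round(1))
E
```

```text
board ((552.7933959960938, -108.60804748535156), (264.2618408203125, 282.0238037109375), 1.9645737409591675)
[328 200  22  19 342] [ 535.9 -199.7   92. ] [ 514.2 -227.9   72. ] [ 555.6 -176.6  111.6] top [ 551.4 -198.1  107.1] ((534.8821411132812, -202.2760772705078), (41.151031494140625, 51.13441467285156), 0.5000520944595337)
[291 202  24  19 344] [ 531.3 -114.    91.5] [ 509.  -143.3   72.1] [550.5 -88.  111.5] top [ 547.3 -112.7  106.9] ((529.7360229492188, -115.53101348876953), (41.17094802856445, 55.25410461425781), 0.4870605766773224)
[257 226  23  19 355] [473.2 -32.8  91.6] [453.2 -59.6  72.1] [494.5  -9.2 110.6] top [457.6 -33.  106.4] ((473.85687255859375, -34.4484977722168), (41.11200714111328, 50.473297119140625), 0.23567354679107666)
[291 227  13   2  17] [ 490.5 -102.9   73.3] [ 489.9 -117.    72.2] [492.3 -88.3  74.9] top [ 490.5 -102.9   73.3] ((491.10357666015625, -102.61647033691406), (2.400298833847046, 28.693361282348633), 0.2257343977689743)
268 187 [595.  -26.1   8.4]
302 185 [ 599.  -113.9   25.6]
335 183 [ 606.6 -199.7   10.5]
227 227 [491.5  69.7  44. ]
```

View pics/crop.png

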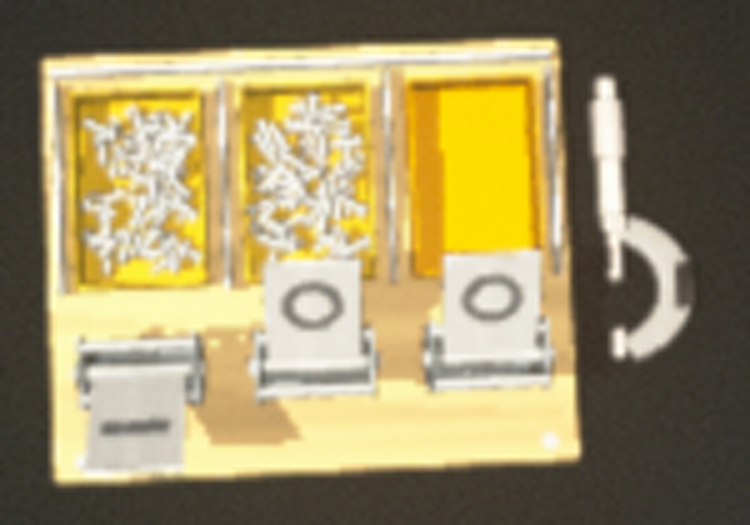

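The crop confirms the bar face on the left tag at (135,425) and the rings on the middle (312,305) and right (492,298) tags. So I'll tip the left tag back and the right tag to the front. The rack is turned about +0.045 rad, and the measured tag heights fit (top about 110). I'll shut the fingers, line up with the rack and move over.

Emit:
{"method": "servo_tool", "body": {
  "rows": [
    [0,0,-0.1,-0.27,-0.21,0,0],
    [0,0,-0.2,-0.54,-0.43,0,0],
    [0,0,-0.29,-0.8,-0.64,0,0],
    [0,0,-0.29,-0.8,-0.64,0,0],
    [0,0,-0.29,-0.8,-0.64,0,0],
    [0,0,-0.29,-0.8,-0.64,0,0]
  ]
}}

```text
t: 0.85
ee_pos: [335.8, 400.8, 222.7]
orientation: [-0.074, 3.141, 0.001]
ft_force: [-0.9, 0.4, 0.2]
width: 31.3
grasp_force: 0.0
```

Emit:
{"method": "servo_tool", "body": {
  "rows": [
    [0,0,0,-0.06,-0.3,0,0],
    [0,0,0,-0.1,-0.6,0,0],
    [0,0,0,-0.14,-0.9,0,0],
    [0,0,0,-0.14,-1,0,0],
    [0,0,0,-0.14,-1,0,0]
  ]
}}

```text
t: 1.48
ee_pos: [373.5, 201.4, 222.8]
orientation: [-0.072, 3.141, 0.001]
ft_force: [-0.6, 0.7, 0.3]
width: 0.4
grasp_force: 0.0
```

Emit:
{"method": "servo_tool", "body": {
  "rows": [
    [0,0,0,-0.04,-0.3,0,0],
    [0,0,0,-0.08,-0.6,0,0],
    [0,0,0,-0.1,-0.9,0,0],
    [0,0,0,-0.1,-1,0,0],
    [0,0,0,-0.1,-1,0,0],
    [0,0,0,-0.1,-1,0,0]
  ]
}}

```text
t: 2.22
ee_pos: [403.3, 3.7, 222.6]
orientation: [-0.076, 3.141, 0.001]
ft_force: [-0.3, -0.1, 0.1]
width: 0.5
grasp_force: 0.0
```

Emit:
{"method": "servo_tool", "body": {
  "rows": [
    [0,0,0,-0.03,-0.18,0.1,0],
    [0,0,0,-0.03,-0.18,0.25,0],
    [0,0,0,-0.03,-0.18,0.45,0],
    [0,0,0,-0.03,-0.18,0.63,0],
    [0,0,0,-0.03,-0.18,0.63,0],
    [0,0,0,-0.03,-0.18,0.63,0]
  ]
}}

```text
t: 2.98
ee_pos: [411.3, -32.6, 97.5]
orientation: [-0.076, 3.14, -0.0]
ft_force: [0.6, -0.4, 0.6]
width: 0.2
grasp_force: 0.0
```

Emit:
{"method": "servo_tool", "body": {
  "rows": [
    [0,0,0,-0.04,0,0,0],
    [0,0,0,-0.08,0,0,0],
    [0,0,0,-0.12,0,0,0],
    [0,0,0,-0.16,0,0,0],
    [0,0,0,-0.2,0,0,0],
    [0,0,0,-0.24,0,0,0],
    [0,0,0,-0.28,0,0,0],
    [0,0,0,-0.31,0,0,0],
    [0,0,0,-0.34,0,0,0],
    [0,0,0,-0.37,0,0,0]
  ]
}}

```text
t: 4.22
ee_pos: [484.8, -29.9, 96.7]
orientation: [0.074, -3.141, -0.0]
ft_force: [0.7, -0.2, 0.0]
width: 0.1
grasp_force: 0.0
```

Emit:
{"method": "servo_tool", "body": {
  "rows": [
    [0,0,0,-0.03,0,0,0],
    [0,0,0,-0.06,0,0,0],
    [0,0,0,-0.09,0,0,0],
    [0,0,0,-0.12,0,0,0],
    [0,0,0,-0.12,0,0,0]
  ]
}}

```text
t: 4.85
ee_pos: [508.9, -28.7, 96.7]
orientation: [-0.074, 3.14, -0.0]
ft_force: [-0.1, -0.1, 0.3]
width: 0.3
grasp_force: 0.0
```

```bash
cat > look.py <<'E'
import sys;from workcell import ctrl
import numpy as np,cv2
n=sys.argv[1]
p,d=ctrl.get_image("top");i=ctrl.camera_info("top");np.savez(n+".npz",p=p,d=d,K=i["intrinsics"],R=i["R"],t=i["t"])
q,_=ctrl.get_image("scene")
a=cv2.resize(p[150:255,240:390],(600,420))[:,:,::-1];b=cv2.resize(q[170:300,220:420],(600,390))[:,:,::-1]
cv2.imwrite(f"pics/{n}.png",cv2.resize(np.hstack([a[:390],b]),(800,260)))
from h import load
p,d,X=load(n);z=X[...,2]
for u0,u1 in[(250,283),(288,318),(324,354)]:
    s=X[195:250,u0:u1].reshape(-1,3);s=s[(s[:,2]>72)&(s[:,2]<150)];
    if len(s):print(s.mean(0).round(1),s.min(0).round(1),s.max(0).round(1))
print(ctrl.get_obs()["ee_pos"],ctrl.get_obs()["t"])
E
python3 look.py a1
```

```text
[ 528.  -128.4   89.6] [ 490.  -143.3   72.1] [ 550.4 -118.7  110.8]
[ 531.  -199.9   89.3] [ 490.2 -230.1   72.1] [ 555.5 -172.1  111.4]
[508.27205064 -28.72785081  96.60014657] 4.95
```

View pics/a1.png

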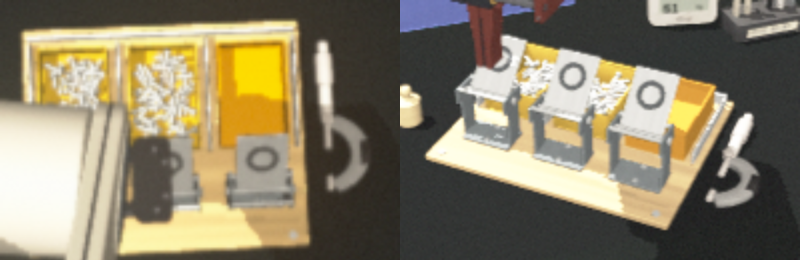

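The scene crop shows the left tag now leaning back, ring face up (pixel 505,52). Next I'll lift and go behind the right tag.

Emit:
{"method": "servo_tool", "body": {
  "rows": [
    [0,0,0,0,0,-0.2,0],
    [0,0,0,0,0,-0.4,0],
    [0,0,0,-0.1,-0.25,-0.45,0],
    [0,0,0,-0.2,-0.5,-0.45,0],
    [0,0,0,-0.3,-0.7,-0.45,0],
    [0,0,0,-0.38,-0.87,-0.45,0],
    [0,0,0,-0.38,-0.87,-0.45,0],
    [0,0,0,-0.38,-0.87,-0.45,0]
  ]
}}

```text
t: 5.95
ee_pos: [591.7, -198.5, 186.2]
orientation: [0.074, -3.139, -0.001]
ft_force: [0.4, -0.9, -0.2]
width: 0.4
grasp_force: 0.0
```

Emit:
{"method": "servo_tool", "body": {
  "rows": [
    [0,0,0,0,0,0.15,0],
    [0,0,0,0,0,0.3,0],
    [0,0,0,0,0,0.45,0],
    [0,0,0,0,0,0.45,0],
    [0,0,0,0,0,0.45,0]
  ]
}}

```text
t: 6.58
ee_pos: [592.9, -198.5, 97.7]
orientation: [-0.075, 3.14, -0.0]
ft_force: [0.3, 0.3, -0.4]
width: 0.4
grasp_force: 0.0
```

Emit:
{"method": "servo_tool", "body": {
  "rows": [
    [0,0,0,0.04,0,0,0],
    [0,0,0,0.08,0,0,0],
    [0,0,0,0.12,0,0,0],
    [0,0,0,0.16,0,0,0],
    [0,0,0,0.2,0,0,0],
    [0,0,0,0.24,0,0,0],
    [0,0,0,0.27,0,0,0],
    [0,0,0,0.3,0,0,0],
    [0,0,0,0.33,0,0,0],
    [0,0,0,0.36,0,0,0]
  ]
}}

```text
t: 7.82
ee_pos: [520.3, -202.4, 96.6]
orientation: [0.074, -3.141, -0.0]
ft_force: [1.1, -0.4, 0.1]
width: 0.4
grasp_force: 0.1
```

Emit:
{"method": "servo_tool", "body": {
  "rows": [
    [0,0,0,0.03,0,0,0],
    [0,0,0,0.06,0,0,0],
    [0,0,0,0.09,0,0,0],
    [0,0,0,0.11,0,0,0],
    [0,0,0,0.11,0,0,0]
  ]
}}

```text
t: 8.45
ee_pos: [498.4, -203.4, 96.7]
orientation: [0.074, -3.141, -0.0]
ft_force: [-0.0, -0.0, -0.7]
width: 0.3
grasp_force: 0.0
```

Emit:
{"method": "servo_tool", "body": {
  "rows": [
    [0,0,0,0,0,-0.2,0],
    [0,0,0,0,0,-0.4,0],
    [0,0,0,0,0,-0.6,0],
    [0,0,0,0.2,0.1,-0.65,0],
    [0,0,0,0.4,0.4,-0.65,0],
    [0,0,0,0.6,0.7,-0.65,0],
    [0,0,0,0.6,1,-0.65,0],
    [0,0,0,0.6,1,-0.65,0],
    [0,0,0,0.6,1,-0.65,0]
  ]
}}

```text
t: 9.57
ee_pos: [369.9, -8.9, 227.0]
orientation: [-0.078, 3.14, -0.001]
ft_force: [0.0, -1.0, 0.2]
width: 0.6
grasp_force: 0.0
```

Emit:
{"method": "servo_tool", "body": {
  "rows": [
    [0,0,0,0,0.3,0,0],
    [0,0,0,0,0.6,0,0],
    [0,0,0,0,0.9,0,0],
    [0,0,0,0,1,0,0],
    [0,0,0,0,1,0,0],
    [0,0,0,0,1,0,0]
  ]
}}

```text
t: 10.32
ee_pos: [360.5, 189.2, 226.4]
orientation: [0.072, -3.14, 0.001]
ft_force: [0.1, -0.7, -0.3]
width: 0.6
grasp_force: 0.0
```

```bash
python3 look.py a2
```

```text
[523.5 -31.2  89.8] [482.4 -59.7  72. ] [547.4  -2.  111. ]
[ 527.4 -114.8   89.5] [ 487.5 -143.4   72.1] [550.3 -87.9 110.7]
[ 485.3 -201.7   89.8] [ 460.6 -227.9   72. ] [ 526.6 -172.1  110.8]
[360.3360059  189.18536183 226.57064096] 10.425
```

View pics/a2.png

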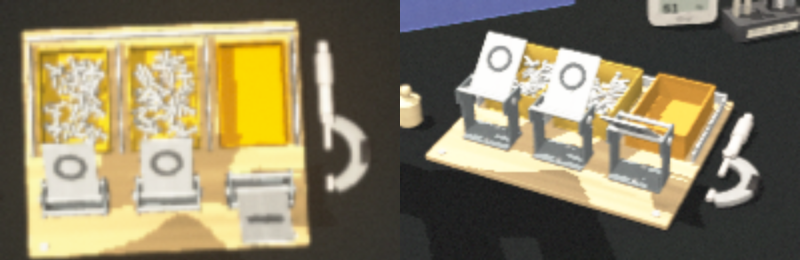

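The left (70,167) and middle (167,163) tags are back with rings up over the screws. The right tag (265,218) is to the front with the bar up. All free edges top out at about 111 mm, so the tags are on their stops, and nothing else has moved.

```bash
python3 -c "
from workcell import ctrl
print(ctrl.close_job())"
```

```text
the job is handed in; nothing more can be done
None
```

The job is handed in: I tipped the left bay's tag back over its screws and the empty right bay's tag to the front, and left the middle tag, which was already right; in the last pictures all three rest against their stops.

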